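# Sort the lathe bushings into the divided tote

### The arm

A 7-joint arm with a two-finger parallel gripper is mounted at the origin on the work surface. World frame = base frame: x ahead of the robot, y to its left, z up, the work surface at z = 0. Lengths are in m, angles in rad, forces in N, time in s.
With the tool pointing down it reaches from about 0.4 to 0.9 m from the base axis. Payload 5.5 kg.
Tool frame: the origin (TCP) lies at the very end of the fingers, on their centre line; the grasp point (between the pads) lies 19 mm behind it; z points along the fingers, y is the line along which they close (so a half turn about z gives the same grasp; the last joint's range is limited). The gripper opens to 92 mm and grips with 3 to 60 N. Pads are 19 mm wide; open, the fingers measure 130 mm over their backs; the gripper's body (75 mm by 190 mm) begins 47 mm behind the grasp point.
Start: joints at [1.55, 0.501, -0.427, 1.55, 0.221, 1.138, -0.21], TCP at [0.182, -0.624, 0.227] pointing down, gripper open.
Joint ranges: [-2.88, 2.88], [-0.31, 2.03], [-1.54, 1.56], [0.2, 2.42], [-1.41, 4.55], [0.19, 2.02], [-2.57, 2.57]. Speed limits (rad/s): [2.57, 2.57, 3.14, 3.14, 3.14, 3.14, 3.14].

### API

Orientations are given as a rotation vector (axis times angle).
In Python, from plant import arm gives the robot as it stands.
- The arm moves only by the shell command python3 -m crank 'ROWS' [OPENING] [FORCE]. ROWS is JSON, a list of rows, each a list of 2 entries, a list of its own where there are three numbers: the shift along the tool's x, y, z in m, then the turn about the tool's z in degrees. A call has 1 to 20 rows; each row shifts and turns the commanded pose from where the row before left it, along the tool's axes as they then stand; what a row does not reach is not made up. A row lasts 1/8 s, in which the tool goes at most 62.5 mm and 10.7 degrees, less where a joint would pass 70% of its speed; a pose out of reach is approached as far as the arm can. A call with a gripper value outside its range is refused whole. OPENING is the finger opening in m, from 0 to 0.0918, set as the call begins (- or left out, the last holds). The fingers move at their own pace and stop on an object; FORCE is the grip in N (left out, the last holds). Time passes only in rows, so rows that do not move let the fingers close. It gives the time, the measured TCP pose, the force, the opening and the grip force at its end, in the units of the state.
- arm.get_obs(): the state, without advancing time (a new reading comes with each control period).
- arm.grab_frame(name): name is "scene" or "top" or "wrist"; returns (picture, depth): 420x560x3 uint8, red, green, blue; 420x560 float32, m along the optical axis (not along the pixel's ray), 0 where there is no reading.
- arm.camera_params(name): a dict with "camera_matrix" (3x3 intrinsics, pixels), "dist_coeffs" ([k1, k2, p1, p2, k3] as OpenCV has them; the pictures are not rectified), "eye" and "attitude" of the camera in the world. Camera axes: x right, y down, z forward; pixel columns grow to the right and rows downward; lengths in m; the calibration is good to about 2 mm. A picture is of the moment at which its call begins: read the wrist's pose just before it. camera_params takes no time and is no camera call; for the wrist camera it gives the pose at the moment of the call.
- arm.job_done(): hands the job in; it is judged then, once.
The state is a dict: "clock": time; "joint_positions": joint angles; "joint_velocities": joint speeds; "joint_torque": joint torques, N m; "tool_pos": TCP position; "ee_rot": TCP orientation; "contact_force": force on the tool from outside, world axes, zero at the start; "torque": the same for the moment, N m; "gripper_width": opening from 0.0 (shut) to 1.0 (fully open); "grasp_force": force on a finger pad.
Only numpy, scipy, OpenCV 4.12 (cv2) and the standard library are available. Lean on these libraries where they do the work, as an engineer would, in place of code of your own. Each camera call takes 0.05 s, during which the arm holds its last target. There are 200 camera calls.

### The job

Tidy the lathe bushings off the bench: stand each of the four bored steel bushings upright on the floor of the square pocket cut for its size in the divided wooden tote, the smallest bushing in the smallest pocket and so on up to the largest. The two solid steel slugs, which have no hole through them, do not belong: leave them standing where they are.

Things in the scene. Friction and masses are not known exactly. Their poses are not given: they have to be found in the camera images.
- bushing_small: loose plain steel sleeve standing on end on the bench, 24 mm outside diameter, 45 mm tall, with a 12 mm bore right through it that shows as a round hole from above; origin at the centre of its underside, z up along the bore; grip it across the outside, at least 16 mm above its underside, so that the fingers stay clear of the pocket's rim; bushings and slugs weigh 0.08 to 0.8 kg
- bushing_medium: loose plain steel sleeve standing on end on the bench, 34 mm outside diameter, 45 mm tall, with a 18 mm bore right through it that shows as a round hole from above; origin at the centre of its underside, z up along the bore; grip it across the outside, at least 16 mm above its underside, so that the fingers stay clear of the pocket's rim; bushings and slugs weigh 0.08 to 0.8 kg
- bushing_large: loose plain steel sleeve standing on end on the bench, 44 mm outside diameter, 45 mm tall, with a 26 mm bore right through it that shows as a round hole from above; origin at the centre of its underside, z up along the bore; grip it across the outside, at least 16 mm above its underside, so that the fingers stay clear of the pocket's rim; bushings and slugs weigh 0.08 to 0.8 kg
- bushing_largest: loose plain steel sleeve standing on end on the bench, 54 mm outside diameter, 45 mm tall, with a 34 mm bore right through it that shows as a round hole from above; origin at the centre of its underside, z up along the bore; grip it across the outside, at least 16 mm above its underside, so that the fingers stay clear of the pocket's rim; bushings and slugs weigh 0.08 to 0.8 kg
- slug_a: loose solid steel bar offcut standing on end on the bench, 34 mm diameter, 45 mm tall, flat closed top without any hole; does not belong in the tote; origin at the centre of its underside, z up
- slug_b: loose solid steel bar offcut standing on end on the bench, 44 mm diameter, 45 mm tall, flat closed top without any hole; does not belong in the tote; origin at the centre of its underside, z up
- pocket_small: fixed wooden pocket for the 24 mm bushing: square well 40 x 40 mm, 12 mm deep, grey floor, in a block 88 x 88 mm and 16 mm high, one of four set two by two, 88 mm centre to centre, in any arrangement on the tote's 6 mm base; origin at the centre of the block's underside (6 mm above the bench), well floor 4 mm and rim 16 mm above it; x, y along the walls, z up
- pocket_medium: fixed wooden pocket for the 34 mm bushing: square well 50 x 50 mm, 12 mm deep, grey floor, in a block 88 x 88 mm and 16 mm high, one of four set two by two, 88 mm centre to centre, in any arrangement on the tote's 6 mm base; origin at the centre of the block's underside (6 mm above the bench), well floor 4 mm and rim 16 mm above it; x, y along the walls, z up
- pocket_large: fixed wooden pocket for the 44 mm bushing: square well 60 x 60 mm, 12 mm deep, grey floor, in a block 88 x 88 mm and 16 mm high, one of four set two by two, 88 mm centre to centre, in any arrangement on the tote's 6 mm base; origin at the centre of the block's underside (6 mm above the bench), well floor 4 mm and rim 16 mm above it; x, y along the walls, z up
- pocket_largest: fixed wooden pocket for the 54 mm bushing: square well 70 x 70 mm, 12 mm deep, grey floor, in a block 88 x 88 mm and 16 mm high, one of four set two by two, 88 mm centre to centre, in any arrangement on the tote's 6 mm base; origin at the centre of the block's underside (6 mm above the bench), well floor 4 mm and rim 16 mm above it; x, y along the walls, z up
Things that resemble listed ones, but are neither listed nor needed, are in the scene too. Leave any blue look-alike of the bushing_largest alone.

How it is judged:
By the outcome, as a careful person would: the job done as asked, in the order asked, and still so for the second after the job is handed in, with the robot touching nothing.
It also fails if it takes over 104 s, if anything falls off the work surface, if the arm or the gripper's body presses on something with over 40 N, if the wrist force passes 120 N, or if a joint passes its speed limit or range.

## Working session

There is one attempt and no reset: what is moved stays moved. The work goes in short steps, Python scripts to look and compute and a shell command to move; the robot and the scene stay as the last step left them, time stands still between calls to the robot, and variables do not carry over. Pictures are saved under pics/ and viewed, at most 14 in all, crops included, and the job is handed in when it is done.

```bash
ls; mkdir -p pics; python3 - <<'E'
from plant import arm
import cv2,numpy as np
print(arm.get_obs())
for n in ("top","scene"):
    p,d=arm.grab_frame(n); cv2.imwrite(f"pics/{n}0.png",p[...,::-1]); np.savez(f"{n}0.npz",p=p,d=d); print(n,arm.camera_params(n))
E
```

```text
pics
{'clock': 0.0, 'joint_positions': array([ 1.55019264,  0.50183783, -0.42678371,  1.55145276,  0.22079114,
        1.13827439, -0.21029212]), 'joint_velocities': array([ 4.52699486e-04,  1.75714508e-03,  1.40328754e-03,  3.31079450e-05,
       -7.68941687e-04, -1.10529363e-04,  9.21176966e-04]), 'joint_torque': array([ 6.79710411e-04, -5.66600060e+01, -5.81635594e+00, -2.79117125e+01,
       -6.89349859e-02,  3.08856647e-02,  1.90460523e-04]), 'tool_pos': array([ 0.18176899, -0.62334353,  0.22568281]), 'ee_rot': array([-3.10811456e+00, -4.44115570e-01,  3.12506832e-04]), 'contact_force': array([ 0.22944068, -1.40117965,  0.32747822]), 'torque': array([-0.01033953, -0.0094192 , -0.04935148]), 'grasp_force': 0.0, 'gripper_width': 0.9998082789765771}
top {'camera_matrix': array([[511.47517892,   0.        , 270.81795274],
       [  0.        , 511.47517892, 207.3562468 ],
       [  0.        ,   0.        ,   1.        ]]), 'dist_coeffs': array([0.05604278, 0.        , 0.        , 0.        , 0.        ]), 'eye': array([ 0.35819752, -0.00992667,  1.15614419]), 'attitude': array([-2.13366823,  2.11446498, -0.20721269])}
scene {'camera_matrix': array([[442.91069262,   0.        , 283.7891977 ],
       [  0.        , 442.91069262, 202.62379572],
       [  0.        ,   0.        ,   1.        ]]), 'dist_coeffs': array([0.01120222, 0.        , 0.        , 0.        , 0.        ]), 'eye': array([ 1.1457117 , -0.42477505,  0.51577725]), 'attitude': array([-1.95037609, -1.00998903,  0.55189495])}
```

View pics/top0.png

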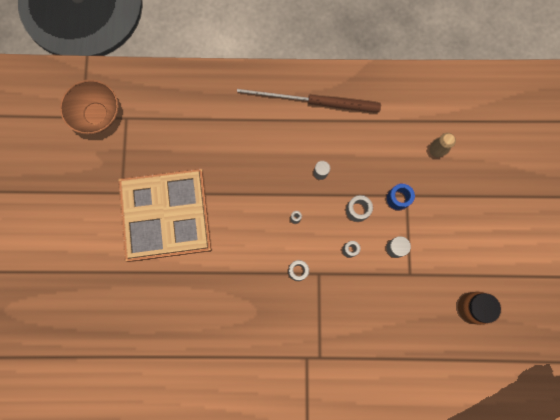

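View pics/scene0.png

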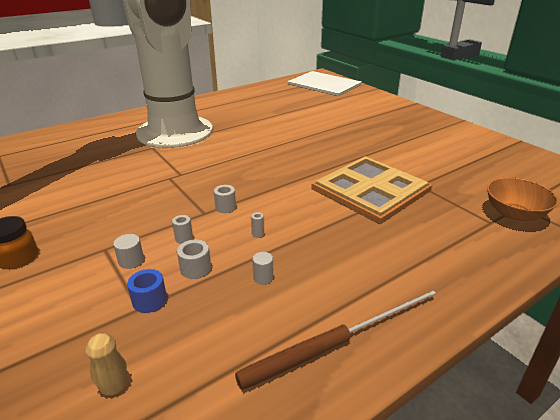

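Top view: small bushing (296,217), medium (352,249), large (299,271), largest (360,208); slugs (322,169), (400,247); blue look-alike (402,196). Tote pockets at about (143,197), (181,192), (146,235), (185,231).

```bash
cat > h.py <<'E'
import cv2,numpy as np
from scipy.spatial.transform import Rotation as R
def cast(c,px,z):
    px=np.asarray(px,float).reshape(-1,1,2)
    n=cv2.undistortPoints(px,c["camera_matrix"],c["dist_coeffs"]).reshape(-1,2)
    v=R.from_rotvec(c["attitude"]).apply(np.c_[n,np.ones(len(n))]); e=np.array(c["eye"])
    return e+v*((z-e[2])/v[:,2])[:,None]
E
python3 - <<'E'
from h import *
from plant import arm
c=arm.camera_params("top"); f=np.load("top0.npz"); p,d=f["p"],f["d"]
hsv=cv2.cvtColor(p,cv2.COLOR_RGB2HSV)
print("cam x,y,z axes in world\n",R.from_rotvec(c["attitude"]).as_matrix().T.round(3))
names={(296,217):("small",.045),(352,249):("med",.045),(299,271):("large",.045),(360,208):("largest",.045),(322,169):("sA",.045),(400,247):("sB",.045),(143,197):("pk",.010),(181,192):("pk",.010),(146,235):("pk",.010),(185,231):("pk",.010),(402,196):("blue",.045)}
for (u,v),(n,z) in names.items():
    if n=="blue": m=cv2.inRange(hsv,(100,80,40),(130,255,255))
    elif n=="pk": m=cv2.inRange(hsv,(0,0,30),(179,90,170))
    else: m=cv2.inRange(hsv,(0,0,110),(179,70,255))
    cs,_=cv2.findContours(m,cv2.RETR_EXTERNAL,cv2.CHAIN_APPROX_NONE)
    k=min(cs,key=lambda k:np.hypot(*(np.array(cv2.boundingRect(k)[:2])+np.array(cv2.boundingRect(k)[2:])/2-(u,v)))+ (99 if len(k)<10 else 0))
    w=cast(c,k.reshape(-1,2),z)[:,:2].astype(np.float32)
    dd=d[max(0,v-8):v+8,u-8:u+8]
    if n=="pk":
        r=cv2.minAreaRect(w); print(n,u,v,np.round(r[0],4),np.round(r[1],4),round(r[2],1))
    else: (x,y),r=cv2.minEnclosingCircle(w); print(n,u,v,round(x,4),round(y,4),"dia",round(2*r,4),"area dia",round(2*np.sqrt(cv2.contourArea(w)/np.pi),4),"camz-dep",round(c["eye"][2]-dd[dd>0].min(),3))
# tote outline
m=cv2.inRange(hsv,(10,60,150),(30,160,255))
m=cv2.morphologyEx(m[165:265,115:215],cv2.MORPH_CLOSE,np.ones((3,3)))
k=max(cv2.findContours(m,cv2.RETR_EXTERNAL,cv2.CHAIN_APPROX_NONE)[0],key=cv2.contourArea).reshape(-1,2)+(115,165)
print("block",cv2.minAreaRect(cast(c,k,.022)[:,:2].astype(np.float32)))
w=arm.camera_params("wrist");o=arm.get_obs();print(w);T=R.from_rotvec(o["ee_rot"]);print(T.as_matrix().round(3));print("cam in tool",T.inv().apply(w["eye"]-o["tool_pos"]),"rot",(T.inv()*R.from_rotvec(w["attitude"])).as_matrix().round(3))
E
```

```text
cam x,y,z axes in world
 [[ 0.008 -1.     0.006]
 [-0.982 -0.009 -0.188]
 [ 0.189 -0.004 -0.982]]
small 296 217 0.5531 -0.0703 dia 0.0235 area dia 0.0214 camz-dep 0.034
med 352 249 0.4827 -0.1919 dia 0.0342 area dia 0.0315 camz-dep 0.047
large 299 271 0.4345 -0.0751 dia 0.0438 area dia 0.0418 camz-dep 0.059
largest 360 208 0.575 -0.2123 dia 0.0546 area dia 0.0519 camz-dep 0.03
sA 322 169 0.6626 -0.129 dia 0.0339 area dia 0.0319 camz-dep 0.014
sB 400 247 0.4887 -0.2964 dia 0.0444 area dia 0.0417 camz-dep 0.046
pk 143 197 [0.5996 0.2788] [0.0383 0.0383] 7.9
pk 181 192 [0.612  0.1906] [0.0583 0.059 ] 8.1
pk 146 235 [0.5117 0.2661] [0.0692 0.069 ] 7.8
pk 185 231 [0.5242 0.1781] [0.0489 0.049 ] 8.2
blue 402 196 0.5999 -0.3007 dia 0.0632 area dia 0.0561 camz-dep 0.026
block ((0.5590930581092834, 0.22544479370117188), (0.23002789914608002, 0.22471027076244354), 1.69394052028656)
{'camera_matrix': array([[371.34887642,   0.        , 281.82191673],
       [  0.        , 371.34887642, 209.17858074],
       [  0.        ,   0.        ,   1.        ]]), 'dist_coeffs': array([-0.0765165,  0.       ,  0.       ,  0.       ,  0.       ]), 'eye': array([ 0.25158302, -0.60272065,  0.38336454]), 'attitude': array([ 2.33096442, -1.74609253, -0.24298854])}
[[ 0.96   0.28  -0.   ]
 [ 0.28  -0.96   0.002]
 [ 0.    -0.002 -1.   ]]
cam in tool [ 0.07282349 -0.00059551 -0.15757332] rot [[ 0.001 -0.962 -0.272]
 [ 1.     0.001  0.001]
 [-0.001 -0.272  0.962]]
```

The measured diameters and pocket sizes match the ones given, within about 2 mm. First I'll turn the tool to yaw 0 (tool x = +X, y = -Y, z = down), then go above the small bushing.

```bash
python3 -m crank '[[[0,0,0],8],[[0,0,0],8.3],[[0.025,-0.0395,0],0],[[0.0265,-0.0395,0],0],[[0.0265,-0.0395,0],0],[[0.0265,-0.0395,0],0],[[0.0265,-0.0395,0],0],[[0.0265,-0.0395,0],0],[[0.0265,-0.0395,0],0],[[0.0265,-0.0395,0],0],[[0.0265,-0.0395,0],0],[[0.0265,-0.0395,0],0],[[0.0265,-0.0395,0],0],[[0.0265,-0.0395,0],0],[[0.0265,-0.0395,0],0],[[0.0265,-0.0395,0],0],[[0,0,0],0],[[0,0,0],0]]' 0.045 20
cat > look.py <<'E'
import sys
from h import *
from plant import arm
c=arm.camera_params("wrist");o=arm.get_obs();p,d=arm.grab_frame("wrist")
cv2.imwrite(f"pics/{sys.argv[1]}.png",p[...,::-1])
print("tcp",o["tool_pos"].round(4),"yaw",np.degrees(np.arctan2(*R.from_rotvec(o["ee_rot"]).as_matrix()[[1,0],0])).round(2))
m=cv2.inRange(cv2.cvtColor(p,cv2.COLOR_RGB2HSV),(0,0,110),(179,70,255))
for k in cv2.findContours(m,cv2.RETR_EXTERNAL,cv2.CHAIN_APPROX_NONE)[0]:
    if len(k)<25: continue
    w=cast(c,k.reshape(-1,2),.045)[:,:2].astype(np.float32);(x,y),r=cv2.minEnclosingCircle(w)
    if r<.06: print(k.reshape(-1,2).mean(0).round(),"xy",round(x,4),round(y,4),"dia",round(2*r,4))
E
python3 look.py w1
```

```text
clock: 2.35
tool_pos: [0.5513, -0.0716, 0.2261]
ee_rot: [3.141, -0.0, -0.002]
contact_force: [-0.5, -1.0, 0.8]
gripper_width: 0.491
grasp_force: 0.0
tcp [ 0.5513 -0.0716  0.2261] yaw -0.02
[202. 339.] xy 0.3831 0.0134 dia 0.0429
[362. 339.] xy 0.3835 -0.1576 dia 0.0429
[538. 302.] xy 0.4228 -0.3472 dia 0.0363
[287. 276.] xy 0.454 -0.0752 dia 0.0415
[  2. 273.] xy 0.4604 0.2247 dia 0.0287
[358. 269.] xy 0.4668 -0.1459 dia 0.0588
[206. 269.] xy 0.4672 0.0031 dia 0.0602
[400. 240.] xy 0.4956 -0.1896 dia 0.0472
[504. 241.] xy 0.4951 -0.2939 dia 0.0554
[  3. 231.] xy 0.5065 0.214 dia 0.032
[ 48. 207.] xy 0.5303 0.1575 dia 0.0573
[280. 179.] xy 0.5571 -0.0697 dia 0.0287
[432. 159.] xy 0.5763 -0.2107 dia 0.0555
[554. 142.] xy 0.5946 -0.325 dia 0.0297
[516. 132.] xy 0.6031 -0.2895 dia 0.0121
[552. 111.] xy 0.6218 -0.3203 dia 0.0198
[ 25. 124.] xy 0.6101 0.1686 dia 0.0701
[347.  59.] xy 0.6624 -0.1278 dia 0.035
```

View pics/w1.png

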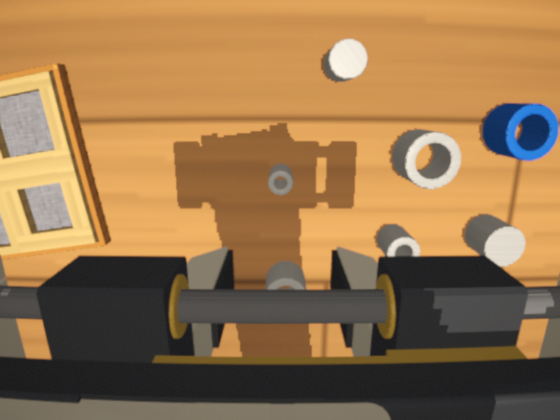

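The wrist view confirms the small bushing at pixel (280,180), about (0.554,-0.070), with nothing else near the fingers. Descending to grip it.

```bash
python3 -m crank '[[[0.002,-0.0015,0.04],0],[[0,0,0.045],0],[[0,0,0.045],0],[[0,0,0.04],0],[[0,0,0.025],0],[[0,0,0.011],0],[[0,0,0],0],[[0,0,0],0]]' 0.045 20 && python3 -m crank '[[[0,0,0],0],[[0,0,0],0],[[0,0,0],0],[[0,0,0],0],[[0,0,0],0],[[0,0,0],0]]' 0 25
```

```text
clock: 3.4
tool_pos: [0.5548, -0.0703, 0.0219]
ee_rot: [3.141, -0.002, 0.003]
contact_force: [-0.7, 0.0, 0.7]
gripper_width: 0.49
grasp_force: 0.0
clock: 4.15
tool_pos: [0.5543, -0.0699, 0.0212]
ee_rot: [3.141, -0.001, 0.001]
contact_force: [-0.6, -0.3, 5.1]
gripper_width: 0.256
grasp_force: 25.0
```

```bash
python3 -m crank '[[[0,0,-0.03],0],[[0,0,-0.05],0],[[0.005,-0.035,0],0],[[0.005,-0.045,0],0],[[0.005,-0.045,0],0],[[0.005,-0.045,0],0],[[0.005,-0.045,0],0],[[0.005,-0.045,0],0],[[0.005,-0.045,0],0],[[0.01,-0.044,0],0],[[0,0,0],0],[[0,0,0],0]]' - 25; python3 look.py w2
```

```text
clock: 5.65
tool_pos: [0.5984, 0.2787, 0.0997]
ee_rot: [3.14, -0.0, -0.003]
contact_force: [-0.0, -0.1, -2.2]
gripper_width: 0.257
grasp_force: 25.0
tcp [0.5984 0.2787 0.0997] yaw -0.0
[237. 339.] xy 0.5205 0.3088 dia 0.0254
[298. 339.] xy 0.5209 0.2716 dia 0.0571
[552. 339.] xy 0.5174 0.0872 dia 0.0345
[ 10. 339.] xy 0.5174 0.4719 dia 0.0362
[515. 305.] xy 0.5447 0.1212 dia 0.058
[ 30. 304.] xy 0.5462 0.4488 dia 0.0447
[  1. 273.] xy 0.5684 0.4621 dia 0.0196
[325. 267.] xy 0.5727 0.2534 dia 0.0311
[239. 267.] xy 0.5727 0.3044 dia 0.0313
[284. 240.] xy 0.5912 0.2792 dia 0.0738
[413. 198.] xy 0.6172 0.2008 dia 0.0686
```

View pics/w2.png

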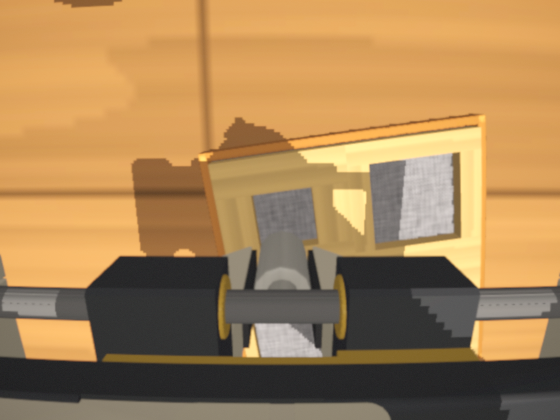

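The held bushing hangs over the small pocket. The pocket's far edge runs from (253,196) to (311,188), with the large pocket to its right. I'll cross-check its position with these corners.

```bash
python3 - <<'E'
from h import *
from plant import arm
c=arm.camera_params("wrist")
print(cast(c,[(253,197),(311,188),(370,164),(460,152),(460,236),(376,250)],.010).round(4))
print(cast(c,[(253,197),(311,188)],.010).mean(0)-.02*np.array([np.cos(.14),np.sin(.14),0]))
E
```

```text
[[0.6103 0.2975 0.01  ]
 [0.6166 0.2578 0.01  ]
 [0.6331 0.2184 0.01  ]
 [0.6417 0.1571 0.01  ]
 [0.5813 0.1492 0.01  ]
 [0.571  0.21   0.01  ]]
[0.59361201 0.27486304 0.01      ]
```

After allowing for rim occlusion (about 1–3 mm in each view), both views put the small pocket at about (0.597, 0.276). That is well inside the 8 mm clearance, so I'm lowering it.

```bash
python3 -m crank '[[[-0.001,0.0025,0.025],0],[[0,0,0.02],0],[[0,0,0.012],0],[[0,0,0.007],0],[[0,0,0.003],0],[[0,0,0],0],[[0,0,0],0]]' - 25
```

```text
clock: 6.58
tool_pos: [0.5985, 0.2771, 0.0344]
ee_rot: [-3.141, 0.001, -0.001]
contact_force: [1.4, 0.2, -1.3]
gripper_width: 0.254
grasp_force: 25.0
```

```bash
python3 -m crank '[[[0,0,0.002],0],[[0,0,0.002],0],[[0,0,0],0]]' - 25 && python3 -m crank '[[[0,0,0],0],[[0,0,0],0],[[0,0,0],0],[[0,0,0],0]]' 0.040 && python3 -m crank '[[[0,0,-0.03],0],[[0,0,-0.05],0],[[0,0,-0.05],0],[[0,0,0],0]]'
```

```text
clock: 6.95
tool_pos: [0.5986, 0.277, 0.0312]
ee_rot: [3.141, -0.001, 0.002]
contact_force: [-2.3, -1.8, 7.3]
gripper_width: 0.253
grasp_force: 25.0
clock: 7.45
tool_pos: [0.5981, 0.2767, 0.0296]
ee_rot: [3.142, -0.001, -0.0]
contact_force: [0.9, -0.2, 0.4]
gripper_width: 0.433
grasp_force: 0.0
clock: 7.95
tool_pos: [0.6009, 0.2789, 0.1649]
ee_rot: [-3.138, 0.001, -0.013]
contact_force: [-0.0, -0.2, 0.1]
gripper_width: 0.439
grasp_force: 0.0
```

```bash
python3 -m crank '[[[-0.0097,0.039,0],0],[[-0.0097,0.039,0],0],[[-0.0097,0.039,0],0],[[-0.0097,0.039,0],0],[[-0.0097,0.039,0],0],[[-0.0097,0.039,0],0],[[-0.0097,0.039,0],0],[[-0.0097,0.039,0],0],[[-0.0097,0.039,0],0],[[-0.0097,0.039,0],0],[[-0.0097,0.039,0],0],[[-0.0097,0.039,0],0],[[0,0,0],0],[[0,0,0],0]]' 0.056; python3 look.py w3
```

```text
clock: 9.7
tool_pos: [0.4811, -0.1904, 0.1591]
ee_rot: [-3.14, 0.001, 0.001]
contact_force: [0.7, 0.2, -0.2]
gripper_width: 0.607
grasp_force: 0.0
tcp [ 0.4811 -0.1904  0.1591] yaw -0.04
[379. 338.] xy 0.3616 -0.274 dia 0.0363
[184. 340.] xy 0.3578 -0.1065 dia 0.0428
[553. 337.] xy 0.3574 -0.4347 dia 0.0439
[ 10. 339.] xy 0.3569 0.0576 dia 0.0463
[  5. 298.] xy 0.3971 0.0492 dia 0.0163
[  1. 273.] xy 0.4222 0.0462 dia 0.0252
[373. 269.] xy 0.4282 -0.2631 dia 0.0534
[191. 269.] xy 0.4281 -0.1172 dia 0.0546
[148. 243.] xy 0.4477 -0.0813 dia 0.0565
[284. 197.] xy 0.487 -0.1921 dia 0.0398
[415. 189.] xy 0.493 -0.2905 dia 0.0567
[428.  47.] xy 0.5947 -0.2936 dia 0.0194
[313.  74.] xy 0.5745 -0.2115 dia 0.0537
[478.  52.] xy 0.5924 -0.3248 dia 0.0295
[479.  14.] xy 0.6166 -0.324 dia 0.0229
```

View pics/w3.png

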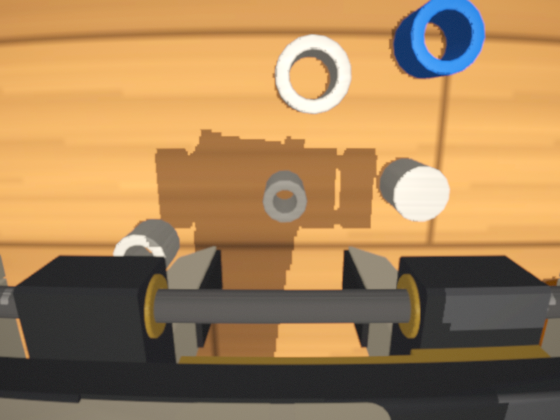

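The medium bushing, with its bore showing, is between the fingers at pixel (285,201). Descending.

```bash
python3 -m crank '[[[0.002,0.001,0.03],0],[[0,0,0.04],0],[[0,0,0.04],0],[[0,0,0.02],0],[[0,0,0.008],0],[[0,0,0],0]]' && python3 -m crank '[[[0,0,0],0],[[0,0,0],0],[[0,0,0],0],[[0,0,0],0],[[0,0,0],0]]' 0 30
```

```text
clock: 10.5
tool_pos: [0.484, -0.1918, 0.0221]
ee_rot: [-3.142, -0.0, -0.001]
contact_force: [0.0, 0.5, 0.3]
gripper_width: 0.611
grasp_force: 0.0
clock: 11.12
tool_pos: [0.484, -0.1926, 0.0225]
ee_rot: [3.141, -0.001, 0.002]
contact_force: [-1.2, -0.6, 6.3]
gripper_width: 0.357
grasp_force: 30.0
```

```bash
python3 -m crank '[[[0,0,-0.04],0],[[0,0,-0.05],0],[[0.0042,-0.041,0],0],[[0.0042,-0.041,0],0],[[0.0042,-0.041,0],0],[[0.0042,-0.041,0],0],[[0.0042,-0.041,0],0],[[0.0042,-0.041,0],0],[[0.0042,-0.041,0],0],[[0.0042,-0.041,0],0],[[0.0042,-0.041,0],0],[[0,0,0],0],[[0,0,0],0]]'; python3 look.py w4
```

```text
clock: 12.75
tool_pos: [0.5208, 0.176, 0.1111]
ee_rot: [3.14, -0.001, -0.002]
contact_force: [0.3, -0.5, -3.1]
gripper_width: 0.36
grasp_force: 30.0
tcp [0.5208 0.176  0.1111] yaw -0.02
[283. 324.] xy 0.4478 0.1754 dia 0.0182
[526. 306.] xy 0.4579 0.0022 dia 0.0433
[ 28. 305.] xy 0.4617 0.3567 dia 0.0413
[282. 273.] xy 0.4766 0.176 dia 0.0524
[223. 268.] xy 0.4898 0.2131 dia 0.0344
[340. 268.] xy 0.4902 0.1391 dia 0.0351
[143. 230.] xy 0.5223 0.2585 dia 0.0713
[127. 101.] xy 0.5957 0.2682 dia 0.0501
[261.  79.] xy 0.6076 0.1881 dia 0.073
```

View pics/w4.png

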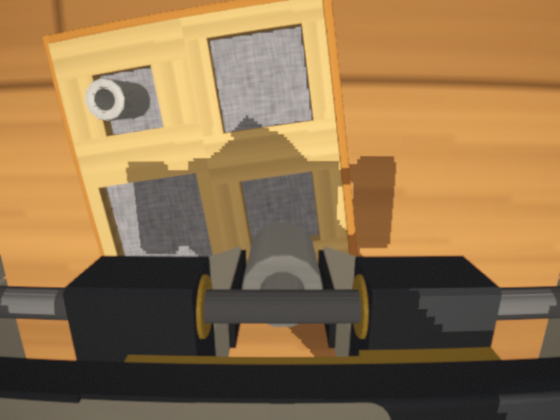

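The small bushing stands in its pocket at (105,100), and the medium one is over its pocket, whose far edge runs (241,180) to (313,172). Lowering.

```bash
python3 - <<'E'
from h import *
from plant import arm
c=arm.camera_params("wrist")
w=cast(c,[(209,39),(302,27),(313,121),(222,132),(241,181),(313,172)],.010);print(w.round(4),w[:4].mean(0))
E
python3 -m crank '[[[0,0,0.03],0],[[0,0,0.025],0],[[0,0,0.012],0],[[0,0,0.006],0],[[0,0,0.003],0],[[0,0,0.002],0],[[0,0,0],0],[[0,0,0],0]]'
```

```text
[[0.636  0.2227 0.01  ]
 [0.643  0.1622 0.01  ]
 [0.5831 0.154  0.01  ]
 [0.5758 0.2164 0.01  ]
 [0.5414 0.2043 0.01  ]
 [0.5478 0.1533 0.01  ]] [0.60947467 0.18883743 0.01      ]
clock: 13.8
tool_pos: [0.5217, 0.1769, 0.0341]
ee_rot: [-3.141, 0.001, -0.001]
contact_force: [-0.0, 0.3, -1.3]
gripper_width: 0.359
grasp_force: 30.0
```

```bash
python3 -m crank '[[[0,0,0.001],0],[[0,0,0.001],0],[[0,0,0],0]]' && python3 -m crank '[[[0,0,0],0],[[0,0,0],0],[[0,0,0],0],[[0,0,0],0]]' 0.050 && python3 -m crank '[[[0,0,-0.03],0],[[0,0,-0.05],0],[[0,0,-0.05],0],[[0,0,0],0]]'
```

```text
clock: 14.18
tool_pos: [0.5217, 0.1768, 0.0325]
ee_rot: [3.141, -0.001, 0.001]
contact_force: [-2.5, -1.8, 4.7]
gripper_width: 0.364
grasp_force: 30.0
clock: 14.68
tool_pos: [0.5215, 0.1768, 0.0317]
ee_rot: [-3.142, 0.001, 0.0]
contact_force: [0.7, -0.4, 0.2]
gripper_width: 0.545
grasp_force: 0.0
clock: 15.18
tool_pos: [0.5244, 0.1782, 0.1659]
ee_rot: [-3.14, 0.001, -0.013]
contact_force: [-0.3, 0.1, 0.6]
gripper_width: 0.544
grasp_force: 0.0
```

```bash
python3 -m crank '[[[-0.0124,0.036,0],0],[[-0.0124,0.036,0],0],[[-0.0124,0.036,0],0],[[-0.0124,0.036,0],0],[[-0.0124,0.036,0],0],[[-0.0124,0.036,0],0],[[-0.0124,0.036,0],0],[[0,0,0],0],[[0,0,0],0]]' 0.066; python3 look.py w5
```

```text
clock: 16.3
tool_pos: [0.4344, -0.0746, 0.1613]
ee_rot: [-3.141, 0.001, 0.001]
contact_force: [-0.1, 0.8, -0.3]
gripper_width: 0.72
grasp_force: 0.0
tcp [ 0.4344 -0.0746  0.1613] yaw -0.04
[  2. 343.] xy 0.3038 0.1824 dia 0.0301
[395. 338.] xy 0.3131 -0.1721 dia 0.0388
[169. 341.] xy 0.3093 0.0236 dia 0.0448
[  1. 269.] xy 0.3768 0.1649 dia 0.0213
[387. 270.] xy 0.3799 -0.1595 dia 0.0588
[177. 270.] xy 0.3803 0.0115 dia 0.0594
[283. 198.] xy 0.4381 -0.0752 dia 0.0492
[546. 127.] xy 0.4864 -0.2709 dia 0.0513
[  3. 108.] xy 0.5093 0.1368 dia 0.0181
[477.  22.] xy 0.5739 -0.2106 dia 0.054
```

View pics/w5.png

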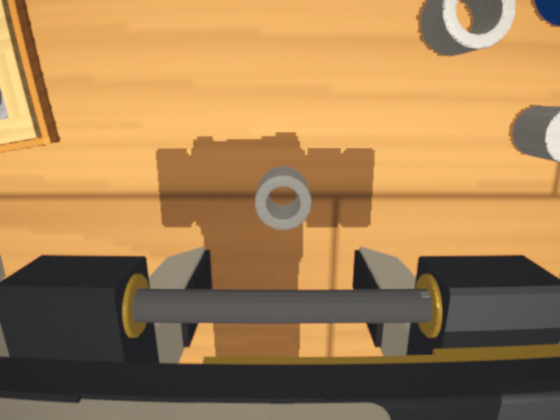

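The large bushing is centred between the fingers at pixel (283,201).

```bash
python3 -m crank '[[[0.001,0.0005,0.03],0],[[0,0,0.04],0],[[0,0,0.04],0],[[0,0,0.022],0],[[0,0,0.008],0],[[0,0,0],0]]' && python3 -m crank '[[[0,0,0],0],[[0,0,0],0],[[0,0,0],0],[[0,0,0],0],[[0,0,0],0]]' 0 35
```

```text
clock: 17.1
tool_pos: [0.4357, -0.0746, 0.0216]
ee_rot: [-3.141, -0.002, 0.001]
contact_force: [-0.5, -0.4, -0.2]
gripper_width: 0.72
grasp_force: 0.0
clock: 17.73
tool_pos: [0.4362, -0.0758, 0.0224]
ee_rot: [3.141, -0.001, 0.002]
contact_force: [-0.9, 1.1, 5.9]
gripper_width: 0.474
grasp_force: 35.0
```

```bash
python3 -m crank '[[[0,0,-0.05],0],[[0,0,-0.05],0],[[0.0247,-0.0376,-0.01],0],[[0.0247,-0.0376,0],0],[[0.0247,-0.0376,0],0],[[0.0247,-0.0376,0],0],[[0.0247,-0.0376,0],0],[[0.0247,-0.0376,0],0],[[0.0247,-0.0376,0],0],[[0,0,0],0],[[0,0,0],0]]' && python3 -m crank '[[[0,0,0.03],0],[[0,0,0.03],0],[[0,0,0.02],0],[[0,0,0.01],0],[[0,0,0.005],0],[[0,0,0.003],0],[[0,0,0],0],[[0,0,0],0]]'
```

```text
clock: 19.1
tool_pos: [0.6073, 0.1866, 0.1304]
ee_rot: [3.14, -0.001, -0.004]
contact_force: [0.2, -0.7, -5.0]
gripper_width: 0.473
grasp_force: 35.0
clock: 20.1
tool_pos: [0.609, 0.1877, 0.0344]
ee_rot: [-3.141, 0.001, -0.002]
contact_force: [-0.2, 0.2, -4.5]
gripper_width: 0.471
grasp_force: 35.0
```

```bash
python3 -m crank '[[[0,0,0.0015],0],[[0,0,0.001],0],[[0,0,0],0]]' && python3 -m crank '[[[0,0,0],0],[[0,0,0],0],[[0,0,0],0],[[0,0,0],0]]' 0.060 && python3 -m crank '[[[0,0,-0.03],0],[[0,0,-0.05],0],[[0,0,-0.05],0],[[0,0,0],0]]'
```

```text
clock: 20.48
tool_pos: [0.609, 0.1876, 0.0325]
ee_rot: [3.141, -0.001, 0.001]
contact_force: [-2.3, -0.6, 5.3]
gripper_width: 0.476
grasp_force: 35.0
clock: 20.98
tool_pos: [0.6086, 0.1875, 0.0312]
ee_rot: [-3.141, 0.001, -0.0]
contact_force: [0.2, -0.6, 0.5]
gripper_width: 0.652
grasp_force: 0.0
clock: 21.48
tool_pos: [0.6117, 0.1891, 0.1662]
ee_rot: [-3.139, 0.001, -0.013]
contact_force: [0.1, 0.0, -0.4]
gripper_width: 0.652
grasp_force: 0.0
```

```bash
python3 -m crank '[[[-0.0034,0.04,0],0],[[-0.0034,0.04,0],0],[[-0.0034,0.04,0],0],[[-0.0034,0.04,0],0],[[-0.0034,0.04,0],0],[[-0.0034,0.04,0],0],[[-0.0034,0.04,0],0],[[-0.0034,0.04,0],0],[[-0.0034,0.04,0],0],[[-0.0034,0.04,0],0],[[0,0,0],0],[[0,0,0],0]]' 0.070; python3 look.py w6
```

```text
clock: 22.98
tool_pos: [0.5738, -0.2118, 0.1603]
ee_rot: [-3.14, 0.001, 0.002]
contact_force: [0.2, 1.3, 0.1]
gripper_width: 0.76
grasp_force: 0.0
tcp [ 0.5738 -0.2118  0.1603] yaw -0.04
[402. 338.] xy 0.4532 -0.3149 dia 0.0394
[162. 341.] xy 0.4493 -0.1081 dia 0.0457
[434. 304.] xy 0.4876 -0.3391 dia 0.0189
[353. 277.] xy 0.5123 -0.2698 dia 0.0199
[  1. 266.] xy 0.5194 0.0264 dia 0.0154
[392. 270.] xy 0.5197 -0.3013 dia 0.0602
[172. 270.] xy 0.52 -0.1214 dia 0.0615
[398. 200.] xy 0.5775 -0.3005 dia 0.0105
[282. 198.] xy 0.5781 -0.2118 dia 0.0584
[394. 150.] xy 0.6136 -0.2948 dia 0.017
[433. 172.] xy 0.601 -0.3132 dia 0.0513
[170.  82.] xy 0.6625 -0.133 dia 0.0418
```

View pics/w6.png

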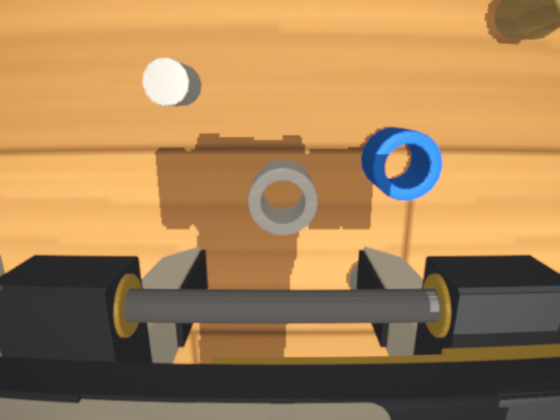

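The largest bushing is centred at (283,201). The blue look-alike at (402,163) leaves about 36 mm, and the finger needs about 27 mm.

```bash
python3 -m crank '[[[0,0.0005,0.03],0],[[0,0,0.04],0],[[0,0,0.04],0],[[0,0,0.021],0],[[0,0,0.008],0],[[0,0,0],0]]' && python3 -m crank '[[[0,0,0],0],[[0,0,0],0],[[0,0,0],0],[[0,0,0],0],[[0,0,0],0]]' 0 40
```

```text
clock: 23.78
tool_pos: [0.5749, -0.2126, 0.0227]
ee_rot: [-3.142, -0.0, -0.001]
contact_force: [0.1, -1.1, 0.6]
gripper_width: 0.763
grasp_force: 0.0
clock: 24.4
tool_pos: [0.5753, -0.2131, 0.0236]
ee_rot: [3.141, -0.001, 0.003]
contact_force: [-1.7, 0.5, 5.9]
gripper_width: 0.582
grasp_force: 40.0
```

```bash
python3 -m crank '[[[0,0,-0.05],0],[[0,0,-0.05],0],[[-0.0054,-0.0397,-0.01],0],[[-0.0054,-0.0397,0],0],[[-0.0054,-0.0397,0],0],[[-0.0054,-0.0397,0],0],[[-0.0054,-0.0397,0],0],[[-0.0054,-0.0397,0],0],[[-0.0054,-0.0397,0],0],[[-0.0054,-0.0397,0],0],[[-0.0054,-0.0397,0],0],[[-0.0054,-0.0397,0],0],[[-0.0054,-0.0397,0],0],[[-0.0054,-0.0397,0],0],[[0,0,0],0],[[0,0,0],0]]' && python3 look.py w7 | head -1
```

```text
clock: 26.4
tool_pos: [0.5093, 0.2624, 0.1315]
ee_rot: [3.14, -0.001, -0.002]
contact_force: [-0.3, -1.1, -4.4]
gripper_width: 0.579
grasp_force: 40.0
tcp [0.5093 0.2624 0.1315] yaw -0.02
```

View pics/w7.png

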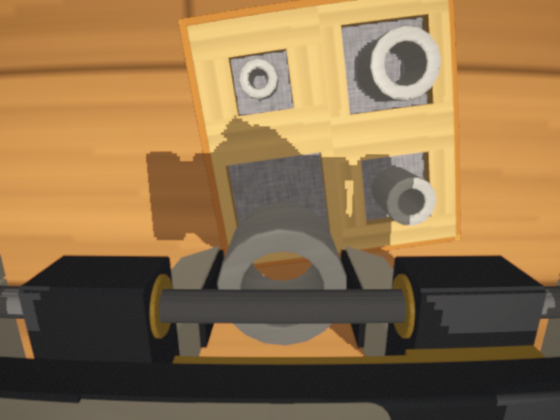

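Three bushings stand in their pockets, and the largest hangs over its own pocket (far edge (228,167) to (322,154)). Lowering.

```bash
python3 -m crank '[[[0,-0.001,0.03],0],[[0,0,0.03],0],[[0,0,0.02],0],[[0,0,0.01],0],[[0,0,0.004],0],[[0,0,0.002],0],[[0,0,0],0],[[0,0,0],0]]'
```

```text
clock: 27.45
tool_pos: [0.5103, 0.2646, 0.0368]
ee_rot: [-3.141, 0.001, -0.002]
contact_force: [-0.4, 0.5, -4.7]
gripper_width: 0.586
grasp_force: 40.0
```

```bash
python3 -m crank '[[[0,0,0.0015],0],[[0,0,0.0015],0],[[0,0,0.001],0],[[0,0,0],0]]' && python3 -m crank '[[[0,0,0],0],[[0,0,0],0],[[0,0,0],0],[[0,0,0],0]]' 0.068 && python3 -m crank '[[[0,0,-0.03],0],[[0,0,-0.05],0],[[0,0,-0.05],0],[[-0.03,0.04,-0.02],0],[[-0.03,0.04,0],0],[[-0.03,0.04,0],0],[[0,0.04,0],0],[[0,0.04,0],0],[[0,0.04,0],0],[[0,0,0],0],[[0,0,0],0]]'
python3 - <<'E'
from plant import arm
import cv2
p,d=arm.grab_frame("top");q,_=arm.grab_frame("scene")
cv2.imwrite("pics/end.png",cv2.vconcat([cv2.resize(p[140:290,100:440],(680,300)),cv2.resize(q[140:310,100:485],(680,300))])[...,::-1])
E
```

```text
clock: 27.95
tool_pos: [0.51, 0.2644, 0.0335]
ee_rot: [3.141, -0.001, 0.001]
contact_force: [-2.4, -2.7, 7.9]
gripper_width: 0.587
grasp_force: 40.0
clock: 28.45
tool_pos: [0.5099, 0.2645, 0.0322]
ee_rot: [-3.141, 0.001, -0.0]
contact_force: [0.4, 0.4, -0.1]
gripper_width: 0.736
grasp_force: 0.0
clock: 29.82
tool_pos: [0.4197, 0.0249, 0.1824]
ee_rot: [-3.141, 0.001, -0.001]
contact_force: [0.8, 0.3, 0.2]
gripper_width: 0.739
grasp_force: 0.0
```

View pics/end.png

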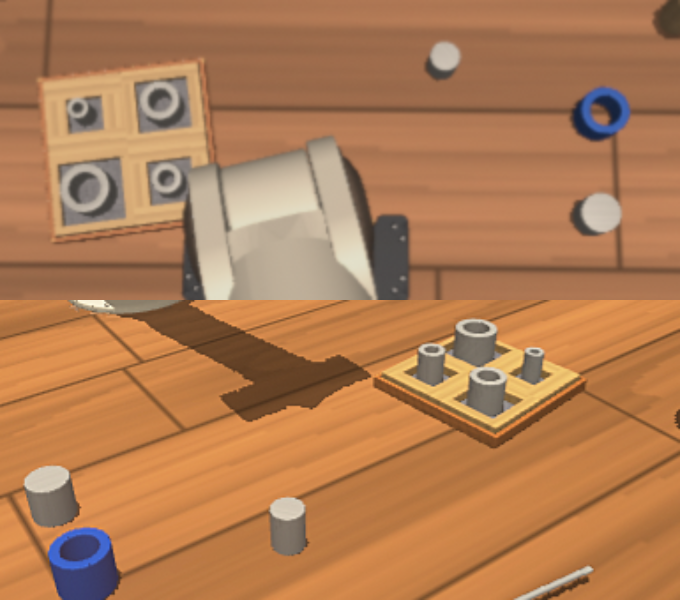

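All four bushings stand upright in their matching pockets. The slugs and the blue look-alike are still where they were, and the robot is clear of everything.

```bash
python3 -c "
from plant import arm
print(arm.job_done())"
```

```text
the job is handed in; nothing more can be done
None
```

The job is handed in at about 30 s on the robot's clock: all four bushings stand upright in their own pockets, and the slugs and the blue look-alike were left untouched.

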